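Pack the nougat gift tray

TASK

Pack the shallow wooden gift tray: lay the L-shaped nougat slab flat inside it, turned so that it fits between the walls, and set the small halva block flat on the tray floor in the corner that the L leaves free. Both pieces should lie square to the tray's sides.

Things in the scene. Friction and masses are not known exactly. Their poses are not given: they have to be found in the camera images.
- tray: shallow open rectangular wooden tray, fixed to the table at a varying yaw. Outside 182 mm along its x by 150 mm along its y; inside 170 x 138 mm. Floor 4 mm thick, walls 6 mm thick, their tops 12 mm above the table (8 mm above the tray floor). Origin: centre of its underside, on the table; z up.
- l_slab: L-shaped nougat slab between tan wafers, 24 mm thick, 0.22 kg, any yaw. Origin: underside, centre of its 150 (x) x 118 (y) mm outline. Long arm: x -75 to 75, y -59 to -13 mm; short arm: x -75 to -11, y -13 to 59 mm. Grip across the 46 mm long arm with one finger in the cut-out, e.g. at x 8, y -36 mm. Fits the tray with x along the tray's x, either way round, 10 mm spare per side; not crosswise.
- block: plain small pale tan halva block, rounded corners, 55 mm along its x, 62 mm along its y, 44 mm high, 0.18 kg; stands on the table; origin: centre of its underside, z up. Not the larger half-round halva wedge (122 mm long) nor the short straight nougat piece (110 x 50 x 24 mm), which are not needed.
- notch (a point): centre of the slab's cut-out corner, at the level of its underside; moves with the slab (32 mm along its x, 23 mm along its y from its origin), axes as the slab's. The cut-out is 86 mm along x (-11 to 75) by 72 mm along y (-13 to 59).
Mind the look-alikes: they are no part of the job. Of the things like the block, leave any that is orange; of the rest the larger one is meant.

How it is judged:
By the outcome, as a careful person would: the job done as asked, in the order asked, and still so for the second after the job is handed in, with the robot touching nothing.
It also fails if it takes over 54 s, if anything falls off the work surface, if the arm or the gripper's body presses on something with over 40 N, if the wrist force passes 120 N, or if a joint passes its speed limit or range.

ROBOT

A 6-joint arm with a two-finger parallel gripper is mounted at the origin on a cart in front of the work surface, level with it; the furniture and walls round the work are solid. World frame = base frame: x ahead of the robot, y to its left, z up, the work surface at z = 0. Lengths are in m, angles in rad, forces in N, time in s.
With the tool pointing down it reaches from about 0.35 to 0.975 m from the base axis. Payload 4.9 kg.
Tool frame: the origin (TCP) lies between the finger pads; the fingertips stand 17 mm ahead of it and the grasp point (between the pads) lies 2 mm behind it (manip.nose_length is the distance from the TCP to the fingertips, in m); z points along the fingers, y is the line along which they close (so a half turn about z gives the same grasp; the last joint's range is limited). The gripper opens to 85 mm and grips with 20 to 120 N. Pads are 22 mm wide; open, the fingers measure 114 mm over their backs; the gripper's body (76 mm by 85 mm) begins 54 mm behind the grasp point. The pads swing forward as they close: fully open they stand 13 mm farther back than shut.
Start: joints at [-1.231, 0.053, 1.613, -0, 1.476, -0.119], TCP at [0.277, -0.56, 0.248] pointing down, gripper open.
Joint ranges: [-3.01, 3.01], [-1.01, 2.22], [0.06, 2.58], [-1.02, 4.17], [0.09, 2.62], [-3.14, 3.14]. Speed limits (rad/s): [2.57, 2.57, 3.14, 3.14, 3.14, 3.14].

INTERFACE

Orientations are given as a unit quaternion [w, x, y, z].
In Python, from plant import manip gives the robot as it stands. The module is installed in compiled form; this text tells all that it offers.
- The arm moves only by the tool apply_moves, never from a script. Its argument "moves" is a list of rows, each a list of 3 entries, a list of its own where there are three numbers: the turn, a rotation vector about the tool's x, y, z in rad, then the shift along the tool's x, y, z in cm, then the closure, from -1 (fully open) to 1 (shut), so that 0 is half open. A call has 1 to 20 rows; each row is the pose to reach, as a shift and turn from the pose commanded when the call began, along the tool's axes at that moment; what a row does not reach only later rows make up. A row lasts 1/10 s, in which the tool goes at most 50 mm and 8.59 degrees, less where a joint would pass 70% of its speed; a pose out of reach is approached as far as the arm can. A call with a gripper value outside its range is refused whole. The fingers move at their own pace and stop on an object; the grip force is fixed at half the most. Time passes only in rows, so rows that repeat a pose let the fingers close. It gives the time, the measured TCP pose, the force, the opening and the grip force at its end, in the units of the state.
- manip.state(): the state, without advancing time (a new reading comes with each control period).
- manip.grab_frame(name): name is "side" or "top" or "wrist"; returns a dict with "image" (400x640x3 uint8, red, green, blue), "K" (3x3 intrinsics, pixels), "k1" (the pictures are not rectified: a ray, as slopes to the right and down, at radius r is drawn at 1 + k1 r^2 times it, then the intrinsics apply), "rvec" (rotation vector, rad) and "tvec" (3), from world to camera coordinates, as OpenCV has them. Camera axes: x right, y down, z forward; pixel columns grow to the right and rows downward; lengths in m; the calibration is good to about 2 mm. A picture is of the moment at which its call begins. There is no depth.
- manip.job_done(): hands the job in; it is judged then, once.
Trained networks look in a picture, given as the dict that the camera call returned (one of the last four; its "shot" number tells which), for a name from the list of things; names that differ only in an ending like _2 or _b are one class to them, and where a whole thing is asked for, a point or a joint stands for the part that bears it (a point fixed in the world has none). Each returns a list of dicts, best first, with "score" (0 to 1); they miss things now and then, are a little off and sometimes report something else, mostly with a low value. They report only what shows in the picture. A call takes as long as a camera call. They do not tell look-alikes from the thing itself.
- manip.look_for(picture, label): "location" ([x, y, z] in m, in the coordinates of the camera as it stood for that picture, good to about 4 mm: the middle of the surface that is visible of it).
- manip.silhouettes(picture, label): "pixels" (400x640 bool, what is visible of it).
- manip.spot_point(picture, label): "location" ([x, y, z] in m, in the coordinates of the camera as it stood for that picture, good to about 4 mm: a listed point, or the origin of a listed thing).
The state is a dict: "time": time; "joint_pos": joint angles; "joint_vel": joint speeds; "joint_efforts": joint torques, N m; "tool_pos": TCP position; "tool_rot": TCP orientation; "contact_force": force on the tool from outside, world axes, zero at the start; "ft_torque": the same for the moment, N m; "gripper_width": opening from 0.0 (shut) to 1.0 (fully open); "grasp_force": force on a finger pad.
Only numpy, scipy, OpenCV 4.12 (cv2) and the standard library are available. Lean on these libraries where they do the work, as an engineer would, in place of code of your own. Each camera call takes 0.05 s, during which the arm holds its last target. There are 200 camera calls.

## Working session

There is one attempt and no reset: what is moved stays moved. The work goes in short steps, Python scripts to look and compute and a tool call to move; the robot and the scene stay as the last step left them, time stands still between calls to the robot, and variables do not carry over. Pictures are saved under pics/ and viewed, at most 10 in all, crops included, and the job is handed in when it is done.

Besides the shell and the picture viewer there is one more tool, called after "Request:" in YAML: its name, and indented under it one key for each argument. apply_moves: Moves the arm, as the interface text tells. Its arguments: {"type":"object","properties":{"moves":{"type":"array"}},"required":["moves"]}

```bash
mkdir -p pics
cat > h.py <<'E'
import numpy as np, cv2
from plant import manip
from scipy.spatial.transform import Rotation as R
def cam(f): return cv2.Rodrigues(np.array(f["rvec"],float))[0], np.array(f["tvec"],float)
def w(f,p):
    r,t=cam(f); return r.T@(np.array(p)-t)
def dist(f): return np.array([f["k1"],0,0,0,0.])
def proj(f,P):
    r,t=cam(f); c=np.asarray(P,float).reshape(-1,3)@r.T+t; s=c[:,:2]/c[:,2:]
    s=s*(1+f["k1"]*(s**2).sum(1,keepdims=True)); K=np.array(f["K"]); return s*[K[0,0],K[1,1]]+[K[0,2],K[1,2]]
def plane(f,px,z):
    u=cv2.undistortPointsIter if 0 else None
    s=cv2.undistortPoints(np.asarray(px,float).reshape(-1,1,2),np.array(f["K"],float),dist(f)).reshape(-1,2)
    r,t=cam(f); d=np.c_[s,np.ones(len(s))]@r; o=-r.T@t
    return o+d*((z-o[2])/d[:,2])[:,None]
def save(f,n,im=None): cv2.imwrite(n,cv2.cvtColor(f["image"] if im is None else im,cv2.COLOR_RGB2BGR))
E
python3 - <<'E'
from h import *
np.set_printoptions(precision=4,suppress=True)
for c in ["top","side"]:
    f=manip.grab_frame(c); save(f,f"pics/{c}1.png")
    print(c,f["k1"],f["K"],cam(f)[0].T@-cam(f)[1])
    for n in ["tray","l_slab","block","notch"]:
        for d in manip.look_for(f,n)[:5]: print("look",n,round(d["score"],2),w(f,d["location"]))
        for d in manip.spot_point(f,n)[:5]: print("spot",n,round(d["score"],2),w(f,d["location"]))
s=manip.state(); print(s)
E
```

```text
top -0.044665427771008716 [[427.8753   0.     318.519 ]
 [  0.     427.8753 201.1837]
 [  0.       0.       1.    ]] [ 0.3907 -0.0468  1.0379]
look tray 0.81 [ 0.456  -0.1403  0.0054]
spot tray 0.97 [ 0.4605 -0.1401 -0.0015]
look l_slab 0.62 [0.448  0.1511 0.0212]
spot l_slab 0.85 [ 0.4715  0.1562 -0.0056]
look block 0.84 [0.57  0.002 0.031]
look block 0.65 [0.6273 0.1192 0.0464]
look block 0.52 [0.5534 0.2413 0.0257]
spot block 0.77 [ 0.5733 -0.0004 -0.0027]
spot block 0.68 [ 0.5526  0.249  -0.0009]
spot block 0.56 [0.6316 0.1219 0.0024]
spot block 0.41 [ 0.4724  0.1549 -0.0036]
look notch 0.75 [0.4487 0.1522 0.0231]
spot notch 0.78 [ 0.5107  0.1582 -0.0038]
side -0.06286423135824348 [[466.6683   0.     323.2127]
 [  0.     466.6683 202.4663]
 [  0.       0.       1.    ]] [0.3894 0.9237 0.647 ]
look tray 0.96 [ 0.46   -0.1384  0.004 ]
spot tray 0.95 [ 0.4592 -0.1407  0.0015]
look l_slab 0.59 [0.4534 0.1705 0.0243]
spot l_slab 0.74 [0.4732 0.1566 0.0017]
look block 0.78 [0.6338 0.1435 0.0395]
look block 0.75 [0.5763 0.0186 0.0304]
spot block 0.92 [0.6392 0.1187 0.0011]
spot block 0.55 [ 0.5768  0.0004 -0.0003]
look notch 0.76 [0.456  0.1636 0.0288]
spot notch 0.95 [0.5168 0.1508 0.0054]
{'time': 0.9, 'joint_pos': array([-1.231 ,  0.0527,  1.6129, -0.    ,  1.476 , -0.119 ]), 'joint_vel': array([-0.0001,  0.0006, -0.0003, -0.0022,  0.0021,  0.    ]), 'joint_efforts': array([ -0.001 , -39.3683, -37.047 ,  -0.0003,   0.0004,  -0.    ]), 'tool_pos': array([ 0.2768, -0.5604,  0.2483]), 'tool_rot': array([ 0.    ,  0.9738,  0.2274, -0.    ]), 'contact_force': array([-0.162 , -0.4425,  0.127 ]), 'ft_torque': array([-0.0222,  0.0028,  0.0284]), 'grasp_force': 0.0, 'gripper_width': 1.0024918821536593}
```

View pics/top1.png

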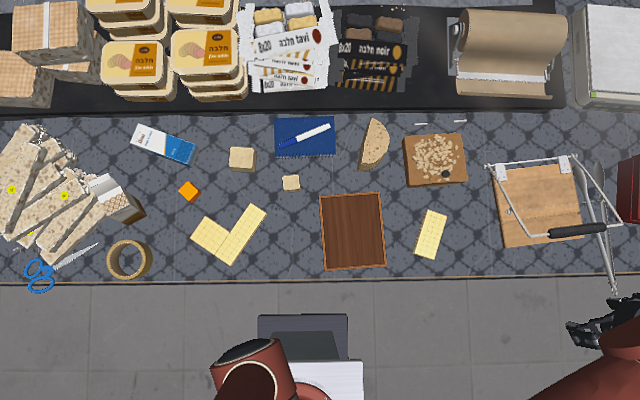

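View pics/side1.png

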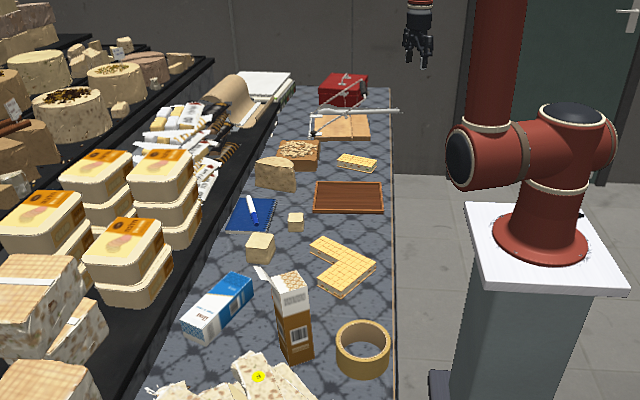

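Top view: slab at (230,235), the larger pale block at (242,158), with a small one at (291,182) and an orange one at (189,191). The tray is at (352,231), with its long side about along world x. Next I'll fit the poses to the silhouettes.

```bash
cat > fit.py <<'E'
from h import *
from scipy.optimize import minimize
SH={"tray":([(-91,91,-75,75)],12),"l_slab":([(-75,75,-59,-13),(-75,-11,-59,59)],24),"block":([(-27.5,27.5,-31,31)],44)}
def mask(f,n,p,z0=0,S=4):
    m=np.zeros((400*S,640*S),np.uint8); bx,h=SH[n]; c,s=np.cos(p[2]),np.sin(p[2])
    for x0,x1,y0,y1 in bx:
        if n=="block": # rounded corners
            r=8; xy=np.array([(sx*(x1-r)+r*np.cos(a),sy*(y1-r)+r*np.sin(a)) for sx in(-1,1) for sy in(-1,1) for a in np.arange(0,6.28,.4)])
        else: xy=np.array([(x,y) for x in(x0,x1) for y in(y0,y1)],float)
        xy=xy/1000@np.array([[c,s],[-s,c]])+p[:2]
        P=np.r_[np.c_[xy,np.full(len(xy),z0)],np.c_[xy,np.full(len(xy),z0+h/1000)]]
        q=(proj(f,P)+.5)*S-.5
        cv2.fillConvexPoly(m,cv2.convexHull(np.round(q*16).astype(np.int32)),1,shift=4)
    return cv2.resize(m.astype(np.float32),(640,400),interpolation=cv2.INTER_AREA)
def pick(f,n,xy,k=120):
    b=None
    for d in manip.silhouettes(f,n):
        v,u=np.nonzero(d["pixels"]); c=plane(f,[[u.mean(),v.mean()]],.01)[0]
        e=np.hypot(*(c[:2]-xy))
        if b is None or e<b[0]: b=(e,d["pixels"],d["score"])
    return b
def fit(fs,ms,n,g,yaws,z0=0):
    def cost(p):
        t=0
        for f,m in zip(fs,ms):
            r=mask(f,n,p,z0); t+=1-np.minimum(r,m).sum()/np.maximum(r,m).sum()
        return t/len(fs)
    best=None
    for y in yaws:
        r=minimize(cost,[*g,y],method="Nelder-Mead",options=dict(initial_simplex=[[*g,y],[g[0]+.01,g[1],y],[g[0],g[1]+.01,y],[*g,y+.2]],maxiter=90,xatol=2e-4,fatol=1e-4))
        if best is None or r.fun<best.fun: best=r
    return best
E
python3 - <<'E'
from fit import *
np.set_printoptions(precision=4,suppress=True)
fs=[manip.grab_frame(c) for c in("top","side")]
for n,g,ys in [("tray",(.46,-.14),[0,.15]),("l_slab",(.472,.156),[-.7,-.4,.5,.9]),("block",(.636,.12),[-.3,0,.3,1.57,1.2,1.9])]:
    pk=[pick(f,n,g) for f in fs]; ms=[p[1].astype(np.float32) for p in pk]
    print(n,[(round(p[0],3),round(p[2],2)) for p in pk])
    for i in (0,1): print(" ",fit(fs[i:i+1],ms[i:i+1],n,g,ys).x)
    r=fit(fs,ms,n,g,ys); print(" both",r.x,r.fun)
E
```

```text
tray [(np.float64(0.006), 0.93), (np.float64(0.007), 0.59)]
  [ 0.4553 -0.1427  0.0601]
  [ 0.4601 -0.1455  0.076 ]
 both [ 0.4575 -0.1431  0.054 ] 0.05340743064880371
l_slab [(np.float64(0.022), 0.86), (np.float64(0.019), 0.59)]
  [ 0.4709  0.154  -0.6027]
  [ 0.4744  0.1524 -0.6055]
 both [ 0.4722  0.1535 -0.6071] 0.06232607364654541
block [(np.float64(0.003), 0.62), (np.float64(0.014), 0.55)]
  [0.6297 0.1189 0.0123]
  [0.6357 0.1195 0.0149]
 both [ 0.6331  0.1206 -0.0584] 0.14026644825935364
```

```bash
cat >> h.py <<'E'
def go(x,y,z,ay):
    "target TCP, angle of tool y in world (mod pi), tool down -> turn, shift(cm)"
    s=manip.state(); q=s["tool_rot"]; Rc=R.from_quat([q[1],q[2],q[3],q[0]])
    best=None
    for a in (ay,ay+np.pi):
        X=a+np.pi/2; Rt=R.from_matrix(np.array([[np.cos(X),np.cos(a),0],[np.sin(X),np.sin(a),0],[0,0,-1.]]))
        v=(Rc.inv()*Rt).as_rotvec()
        if best is None or np.linalg.norm(v)<np.linalg.norm(best): best=v
    sh=Rc.inv().apply(np.array([x,y,z])-s["tool_pos"])*100
    print("turn",best.round(4),"shift",sh.round(2),"tcp",s["tool_pos"].round(4),"F",s["contact_force"].round(1),"w",round(s["gripper_width"],3),"t",s["time"],"j6",s["joint_pos"][5].round(2))
E
python3 - <<'E'
from h import *
print(manip.nose_length); go(.4583,.1203,.22,-.605+np.pi/2)
E
```

```text
0.017
turn [-0.      0.      1.0638] shift [ 46.42 -52.98   2.83] tcp [ 0.2768 -0.5603  0.2483] F [ 0.1 -1.  -0.4] w 1.001 t 1.3 j6 -0.12
```

Request:
apply_moves:
  moves:
    - [[0,0,0.06],[2.5,-3,0.2],-1]
    - [[0,0,0.13],[6,-7,0.4],-1]
    - [[0,0,0.2],[9,-10.5,0.6],-1]
    - [[0,0,0.27],[12,-14,0.8],-1]
    - [[0,0,0.35],[15,-17.5,1],-1]
    - [[0,0,0.42],[18,-21,1.2],-1]
    - [[0,0,0.5],[21.5,-24.5,1.4],-1]
    - [[0,0,0.57],[25,-28.5,1.6],-1]
    - [[0,0,0.64],[28,-32,1.8],-1]
    - [[0,0,0.72],[31,-35.5,2],-1]
    - [[0,0,0.8],[34,-39,2.2],-1]
    - [[0,0,0.87],[37.5,-43,2.4],-1]
    - [[0,0,0.94],[40.5,-46.5,2.6],-1]
    - [[0,0,1.0],[43.5,-50,2.7],-1]
    - [[0,0,1.04],[45.5,-52,2.8],-1]
    - [[0,0,1.064],[46.4,-53,2.8],-1]
    - [[0,0,1.064],[46.4,-53,2.8],-1]
    - [[0,0,1.064],[46.4,-53,2.8],-1]

```text
time: 3.1
tool_pos: [0.458, 0.1201, 0.2203]
tool_rot: [0.0, 0.955, -0.298, -0.0]
contact_force: [0.1, 0.3, -0.2]
gripper_width: 0.999
grasp_force: 0.0
```

Run:
```python
from fit import *
np.set_printoptions(precision=4,suppress=True)
f=manip.grab_frame("wrist")
for d in manip.spot_point(f,"l_slab")[:2]: print(d["score"],w(f,d["location"]))
p=pick(f,"l_slab",(.472,.154)); print(p[0],p[2])
r=fit([f],[p[1].astype(np.float32)],"l_slab",(.472,.154),[-.6]); print(r.x,r.fun)
im=f["image"].copy()
for b,col in((p[1],(255,0,0)),(mask(f,"l_slab",r.x)>.5,(0,255,0))):
    c,_=cv2.findContours(b.astype(np.uint8),cv2.RETR_EXTERNAL,cv2.CHAIN_APPROX_NONE); cv2.drawContours(im,c,-1,col,1)
save(f,"pics/w1.png",im)
go(.4583,.1203,.06,-.605+np.pi/2)
```

```text
0.85 [ 0.4703  0.1568 -0.0021]
0.0186866674466595 0.62
[ 0.4724  0.1542 -0.602 ] 0.027307331562042236
turn [ 0.     -0.0003 -0.0013] shift [-0.03 -0.09 16.04] tcp [0.458  0.1195 0.2204] F [-0.5 -0.3 -0.7] w 1.0 t 3.25 j6 2.27
```

View pics/w1.png

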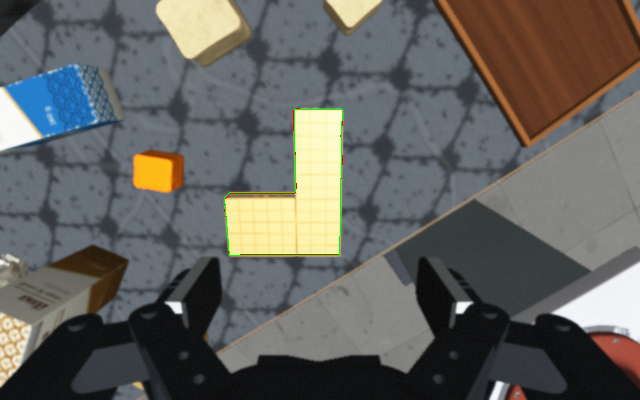

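The slab contour matches the wrist view, with its long arm at columns 295–342, so its pose is confirmed. Descending to grip.

Request:
apply_moves:
  moves:
    - [[0,0,0],[0,-0.1,3],-1]
    - [[0,0,0],[0,-0.1,7],-1]
    - [[0,0,0],[0,-0.1,11],-1]
    - [[0,0,0],[0,-0.1,14],-1]
    - [[0,0,0],[0,-0.1,16.5],-1]
    - [[0,0,0],[0,-0.1,18],-1]
    - [[0,0,0],[0,-0.1,19],-1]
    - [[0,0,0],[0,-0.1,19.3],-1]
    - [[0,0,0],[0,-0.1,19.3],-0.5]
    - [[0,0,0],[0,-0.1,19.3],0]
    - [[0,0,0],[0,-0.1,19.3],0.5]
    - [[0,0,0],[0,-0.1,19.3],1]
    - [[0,0,0],[0,-0.1,19.3],1]
    - [[0,0,0],[0,-0.1,19.3],1]
    - [[0,0,0],[0,-0.1,19.3],1]

```text
time: 4.75
tool_pos: [0.46, 0.1212, 0.0289]
tool_rot: [-0.0, 0.955, -0.298, 0.001]
contact_force: [-0.4, -0.3, 6.1]
gripper_width: 0.518
grasp_force: 63.2
```

Run:
```python
from fit import *
f=manip.grab_frame("wrist"); a=f["image"][180:400,150:500]
g=manip.grab_frame("side"); c=plane
p=proj(g,[[.458,.12,.03]])[0].astype(int); print(p)
b=g["image"][p[1]-60:p[1]+50,p[0]-90:p[0]+85]
b=cv2.resize(b,(350,220),interpolation=cv2.INTER_CUBIC)
save(f,"pics/g1.png",np.vstack([cv2.resize(a,(700,440))[:, :700][::1][:440], cv2.resize(b,(700,440))])[::1] if 0 else np.hstack([a,b]))
go(.4583,.1203,.03,-.605+np.pi/2)
```

```text
[340 249]
turn [-0.0016 -0.0023 -0.    ] shift [-0.09  0.18 -0.11] tcp [0.46   0.1212 0.0289] F [-0.6 -0.1  6.1] w 0.516 t 4.85 j6 2.28
```

View pics/g1.png

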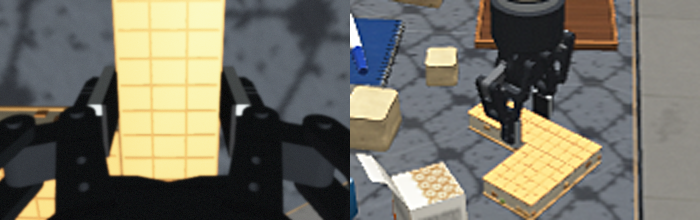

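Grip at 63 N and 44 mm, with the slab between the fingers. Lifting, then checking how deep the fingertips are.

Request:
apply_moves:
  moves:
    - [[0,0,0],[0,0,-0.5],1]
    - [[0,0,0],[0,0,-1.5],1]
    - [[0,0,0],[0,0,-3.5],1]
    - [[0,0,0],[0,0,-6],1]
    - [[0,0,0],[0,0,-9],1]
    - [[0,0,0],[0,0,-12],1]
    - [[0,0,0],[0,0,-14],1]
    - [[0,0,0],[0,0,-15],1]
    - [[0,0,0],[0,0,-15],1]
    - [[0,0,0],[0,0,-15],1]

```text
time: 5.85
tool_pos: [0.4578, 0.1211, 0.176]
tool_rot: [0.0, 0.955, -0.298, -0.001]
contact_force: [0.0, -0.1, -3.5]
gripper_width: 0.519
grasp_force: 62.3
```

Run:
```python
from fit import *
g=manip.grab_frame("side"); f=manip.grab_frame("wrist")
T=manip.state()["tool_pos"]; y=-.603; u=np.array([-np.sin(y),np.cos(y),0]); x=np.array([np.cos(y),np.sin(y),0])
p=proj(g,[T])[0].astype(int)
im=g["image"].copy(); x0,y0=p[0]-60,p[1]-50
b=cv2.resize(im[y0:y0+90,x0:x0+120],None,fx=5,fy=5,interpolation=cv2.INTER_CUBIC)
for s in(.023,-.023):
  for d,col in((.0,(255,0,0)),(.01,(0,255,0)),(.017,(0,0,255)),(.027,(255,0,255))):
    for o in (-.013,.013):
        q=(proj(g,[T+s*u+o*x-[0,0,d]])[0]-[x0,y0]+.5)*5; cv2.circle(b,tuple(int(v) for v in q),3,col,-1)
save(g,"pics/g2.png",b)
r=fit([f],[pick(f,"l_slab",(.47,.15))[1].astype(np.float32)],"l_slab",(.474,.155),[-.6],T[2]-.029); print(r.x,r.fun)
go(.4583,.1203,.18,-.603+np.pi/2)
```

```text
[ 0.47024192  0.15520517 -0.59260244] 0.3858608603477478
turn [ 0.0021  0.0025 -0.0022] shift [ 0.1   0.02 -0.46] tcp [0.4576 0.1211 0.1754] F [-0.1  0.4 -1.6] w 0.516 t 6.0 j6 2.28
```

View pics/g2.png

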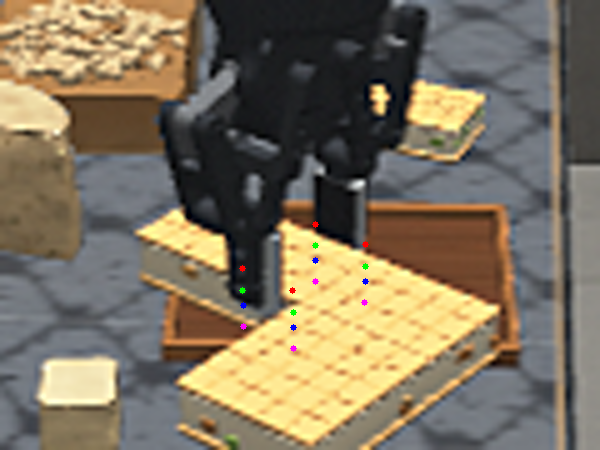

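The slab hangs level, with fingertips about 12 mm above its underside, which clears the tray wall when placing. Carrying it over the tray.

Run:
```python
from h import *
go(.4687,-.1775,.1,.057+np.pi/2)
```

```text
turn [ 0.0012  0.0032 -0.6622] shift [17.92 23.91  7.55] tcp [0.4576 0.1211 0.1754] F [-0.1  0.4 -1.6] w 0.516 t 6.0 j6 2.28
```

Request:
apply_moves:
  moves:
    - [[0,0,-0.02],[0.5,0.7,0],1]
    - [[0,0,-0.06],[1.6,2.1,0],1]
    - [[0,0,-0.11],[3,4,0],1]
    - [[0,0,-0.17],[4.6,6.1,0],1]
    - [[0,0,-0.23],[6.2,8.3,0],1]
    - [[0,0,-0.29],[7.9,10.5,0.5],1]
    - [[0,0,-0.35],[9.5,12.7,1],1]
    - [[0,0,-0.41],[11.1,14.8,1.5],1]
    - [[0,0,-0.47],[12.7,17,2.5],1]
    - [[0,0,-0.53],[14.3,19.1,3.5],1]
    - [[0,0,-0.58],[15.7,21,4.5],1]
    - [[0,0,-0.62],[16.8,22.4,5.5],1]
    - [[0,0,-0.65],[17.5,23.4,6.5],1]
    - [[0,0,-0.662],[17.9,23.9,7.3],1]
    - [[0,0,-0.662],[17.9,23.9,7.6],1]
    - [[0,0,-0.662],[17.9,23.9,7.6],1]
    - [[0,0,-0.662],[17.9,23.9,7.6],1]

```text
time: 7.7
tool_pos: [0.47, -0.1767, 0.1014]
tool_rot: [-0.0, 1.0, 0.029, 0.0]
contact_force: [-0.2, -0.4, -2.0]
gripper_width: 0.517
grasp_force: 62.2
```

Run:
```python
from fit import *
g=manip.grab_frame("side"); f=manip.grab_frame("wrist"); t=manip.grab_frame("top")
def ov(f,b=None):
    im=f["image"].copy()
    c,_=cv2.findContours((mask(f,"tray",(.458,-.142,.057))>.5).astype(np.uint8),cv2.RETR_EXTERNAL,cv2.CHAIN_APPROX_NONE); cv2.drawContours(im,c,-1,(0,255,0),1)
    c,_=cv2.findContours((mask(f,"l_slab",(.458,-.142,.057),.072)>.5).astype(np.uint8),cv2.RETR_EXTERNAL,cv2.CHAIN_APPROX_NONE); cv2.drawContours(im,c,-1,(255,0,0),1)
    return im
a=ov(f); b=ov(g); p=proj(g,[[.46,-.14,.05]])[0].astype(int)
b=cv2.resize(b[p[1]-60:p[1]+60,p[0]-80:p[0]+80],(480,360),interpolation=cv2.INTER_CUBIC)
q=proj(t,[[.46,-.14,.05]])[0].astype(int); c=cv2.resize(ov(t)[q[1]-60:q[1]+60,q[0]-50:q[0]+50],(300,360))
top=np.hstack([b,c]); a=cv2.resize(a[100:400],(780,366))[:240]
save(f,"pics/p1.png",np.vstack([top,a]))
go(.4687,-.1775,.033,.057+np.pi/2)
```

```text
turn [ 0.0005 -0.001   0.0005] shift [-0.17  0.04  6.89] tcp [ 0.4703 -0.1769  0.1019] F [ 0.1 -0.3 -2.4] w 0.519 t 7.85 j6 1.01
```

View pics/p1.png

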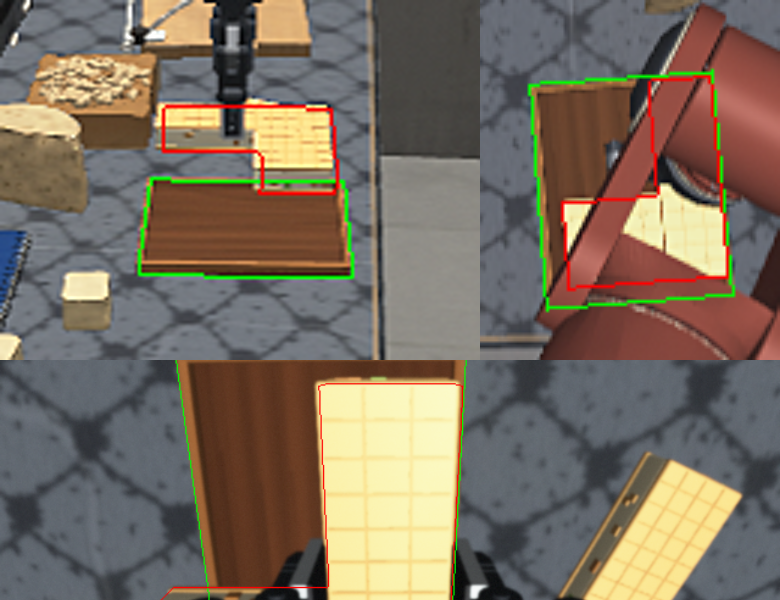

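The tray overlay agrees in the side and wrist views, and the slab is square over it. Lowering and releasing.

Request:
apply_moves:
  moves:
    - [[0,0,0],[-0.1,0,1],1]
    - [[0,0,0],[-0.15,0,2.5],1]
    - [[0,0,0],[-0.15,0,4],1]
    - [[0,0,0],[-0.15,0,5.2],1]
    - [[0,0,0],[-0.15,0,6],1]
    - [[0,0,0],[-0.15,0,6.5],1]
    - [[0,0,0],[-0.15,0,6.8],1]
    - [[0,0,0],[-0.15,0,6.9],1]
    - [[0,0,0],[-0.15,0,6.9],1]

```text
time: 8.75
tool_pos: [0.4688, -0.1775, 0.0329]
tool_rot: [0.0, 1.0, 0.028, 0.0]
contact_force: [-2.0, 1.6, -0.1]
gripper_width: 0.518
grasp_force: 62.6
```

Run:
```python
from h import *
go(.4687,-.1775,.033,.057+np.pi/2)
```

```text
turn [ 0.0003 -0.0007 -0.0001] shift [-0.01  0.   -0.01] tcp [ 0.4688 -0.1775  0.0329] F [-2.   1.6 -0.1] w 0.518 t 8.75 j6 1.0
```

Request:
apply_moves:
  moves:
    - [[0,0,0],[0,0,0],0.2]
    - [[0,0,0],[0,0,0],-0.3]
    - [[0,0,0],[0,0,0],-0.7]
    - [[0,0,0],[0,0,0],-1]
    - [[0,0,0],[0,0,0],-1]
    - [[0,0,0],[0,0,-1],-1]
    - [[0,0,0],[0,0,-3],-1]
    - [[0,0,0],[0,0,-6],-1]
    - [[0,0,0],[0,0,-10],-1]
    - [[0,0,0],[0,0,-14],-1]
    - [[0,0,0],[0,0,-16.5],-1]
    - [[0,0,0],[0,0,-17],-1]
    - [[0,0,0],[0,0,-17],-1]
    - [[0,0,0],[0,0,-17],-1]

```text
time: 10.15
tool_pos: [0.4675, -0.1769, 0.2006]
tool_rot: [-0.001, 1.0, 0.028, -0.001]
contact_force: [-0.2, 0.4, -0.2]
gripper_width: 1.005
grasp_force: 0.0
```

Run:
```python
from fit import *
f=manip.grab_frame("wrist"); np.set_printoptions(precision=4,suppress=True)
p=pick(f,"l_slab",(.45,-.14)); r=fit([f],[p[1].astype(np.float32)],"l_slab",(.458,-.142),[.057],.004); print("slab",r.x,r.fun)
m=pick(f,"tray",(.45,-.14))[1]|p[1]; q=fit([f],[m.astype(np.float32)],"tray",(.458,-.142),[.057]); print("tray|slab",q.x,q.fun)
for d in manip.spot_point(f,"tray")[:1]: print(w(f,d["location"]))
im=f["image"].copy()
for n,x,z in(("l_slab",r.x,.004),("tray",q.x,0)):
    c,_=cv2.findContours((mask(f,n,x,z)>.5).astype(np.uint8),cv2.RETR_EXTERNAL,cv2.CHAIN_APPROX_NONE); cv2.drawContours(im,c,-1,(0,255,0),1)
save(f,"pics/s2.png",im)
go(.633,.1195,.2,.01+np.pi/2)
```

```text
slab [ 0.4585 -0.1419  0.0579] 0.02719670534133911
tray|slab [ 0.457  -0.1426  0.0647] 0.02017033100128174
[ 0.459  -0.1455 -0.0002]
turn [-0.0017  0.0028  0.0467] shift [ 18.2  -28.66   0.04] tcp [ 0.4676 -0.1769  0.2004] F [-0.8 -0.   0.5] w 0.996 t 10.35 j6 1.0
```

View pics/s2.png

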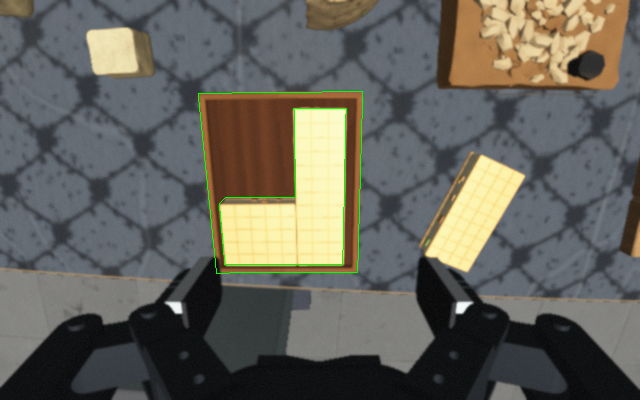

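The slab lies flat and square inside the tray (columns 220–346, rows 107–265), with the free corner at the upper left. Now the block.

Request:
apply_moves:
  moves:
    - [[0,0,0.01],[1,-1.5,0],-1]
    - [[0,0,0.02],[2.8,-4.4,0],-1]
    - [[0,0,0.03],[5,-8,0],-1]
    - [[0,0,0.04],[7.5,-11.8,0],-1]
    - [[0,0,0.047],[10,-15.7,0],-1]
    - [[0,0,0.047],[12.3,-19.4,0],-1]
    - [[0,0,0.047],[14.5,-22.8,0],-1]
    - [[0,0,0.047],[16.5,-26,0],-1]
    - [[0,0,0.047],[17.8,-28,0],-1]
    - [[0,0,0.047],[18.2,-28.7,0],-1]
    - [[0,0,0.047],[18.2,-28.7,0],-1]
    - [[0,0,0.047],[18.2,-28.7,0],-1]

```text
time: 11.55
tool_pos: [0.6333, 0.1187, 0.2016]
tool_rot: [0.0, 1.0, 0.005, -0.001]
contact_force: [0.1, -0.1, -0.4]
gripper_width: 1.001
grasp_force: 0.0
```

Run:
```python
from fit import *
f=manip.grab_frame("wrist"); np.set_printoptions(precision=4,suppress=True)
p=pick(f,"block",(.633,.12)); print(p[0],p[2]); r=fit([f],[p[1].astype(np.float32)],"block",(.633,.1195),[-.2,0,.2],0); print("block",r.x,r.fun)
im=f["image"].copy()
for b,col in((p[1],(255,0,0)),(mask(f,"block",r.x)>.5,(0,255,0))):
    c,_=cv2.findContours(b.astype(np.uint8),cv2.RETR_EXTERNAL,cv2.CHAIN_APPROX_NONE); cv2.drawContours(im,c,-1,col,1)
save(f,"pics/b1.png",im)
go(r.x[0],r.x[1],.044,r.x[2]+np.pi/2)
```

```text
0.003386326618040793 0.9
block [ 0.6339  0.1211 -0.1791] 0.13235098123550415
turn [0.0004 0.0005 0.1876] shift [ 0.07 -0.28 15.81] tcp [0.6334 0.1183 0.2021] F [ 0.7 -0.2 -1. ] w 0.998 t 11.65 j6 1.63
```

View pics/b1.png

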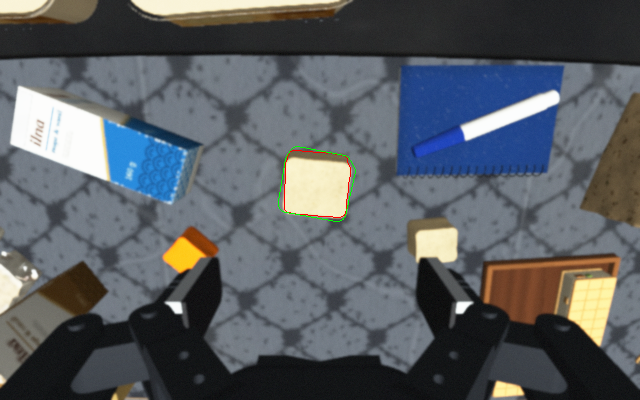

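Larger pale block at (318,187). The model outline is a bit too big, so I'll measure its top face directly.

Run:
```python
from fit import *
f=manip.grab_frame("wrist"); np.set_printoptions(precision=4,suppress=True)
g=cv2.cvtColor(f["image"],cv2.COLOR_RGB2HSV); m=np.zeros((400,640),np.uint8); s=g[140:225,275:362]; print(np.percentile(s[30:60,25:60,2],[5,50]))
m[140:225,275:362]=(s[...,2]>190)&(s[...,0]<35)&(s[...,1]>15)
m=cv2.morphologyEx(m,cv2.MORPH_OPEN,np.ones((5,5),np.uint8))
c=max(cv2.findContours(m,cv2.RETR_EXTERNAL,cv2.CHAIN_APPROX_NONE)[0],key=cv2.contourArea).reshape(-1,2)
P=plane(f,c,.044)[:,:2]*1000
print(cv2.minAreaRect(P.astype(np.float32)), m.sum())
# pose fits with both aspect and scale
p=pick(f,"block",(.633,.12))[1].astype(np.float32)
for dx,dy in((27.5,31),(31,27.5),(26,29.5),(29.5,26)):
    SH["block"]=([(-dx,dx,-dy,dy)],44); r=fit([f],[p],"block",(.633,.1195),[-.2,0,.2],0); print(dx,dy,r.x,r.fun)
```

```text
[244. 247.]
((633.4310913085938, 120.74018096923828), (56.80251693725586, 50.59185028076172), 85.21713256835938) 3545
27.5 31 [ 0.6333  0.1209 -0.115 ] 0.11553871631622314
31 27.5 [ 0.6349  0.1208 -0.0488] 0.14805054664611816
26 29.5 [ 0.6339  0.1212 -0.083 ] 0.03774833679199219
29.5 26 [0.6352 0.1206 0.0086] 0.1532576084136963
```

Request:
apply_moves:
  moves:
    - [[0,0,0.05],[0,-0.15,3],-1]
    - [[0,0,0.092],[0,-0.28,6.5],-1]
    - [[0,0,0.092],[0,-0.28,10],-1]
    - [[0,0,0.092],[0,-0.28,13],-1]
    - [[0,0,0.092],[0,-0.28,15],-1]
    - [[0,0,0.092],[0,-0.28,16],-1]
    - [[0,0,0.092],[0,-0.28,16.2],-1]
    - [[0,0,0.092],[0,-0.28,16.2],-1]
    - [[0,0,0.092],[0,-0.28,16.2],-0.5]
    - [[0,0,0.092],[0,-0.28,16.2],0]
    - [[0,0,0.092],[0,-0.28,16.2],0.5]
    - [[0,0,0.092],[0,-0.28,16.2],1]
    - [[0,0,0.092],[0,-0.28,16.2],1]
    - [[0,0,0.092],[0,-0.28,16.2],1]

```text
time: 13.15
tool_pos: [0.6356, 0.1225, 0.0428]
tool_rot: [-0.0, 0.999, -0.041, 0.002]
contact_force: [0.8, 0.5, 5.8]
gripper_width: 0.655
grasp_force: 66.2
```

Run:
```python
from h import *
go(.6335,.1210,.040,-.083+np.pi/2)
```

```text
turn [-0.0003 -0.0041  0.0009] shift [-0.19  0.16  0.28] tcp [0.6356 0.1225 0.0428] F [0.8 0.5 5.8] w 0.655 t 13.15 j6 1.73
```

Request:
apply_moves:
  moves:
    - [[0,0,0],[0,0,-0.5],1]
    - [[0,0,0],[0,0,-1.5],1]
    - [[0,0,0],[0,0,-3.5],1]
    - [[0,0,0],[0,0,-6],1]
    - [[0,0,0],[0,0,-8],1]
    - [[0,0,0],[0,0,-9.5],1]
    - [[0,0,0],[0,0,-10],1]
    - [[0,0,0],[0,0,-10],1]

```text
time: 13.95
tool_pos: [0.634, 0.1224, 0.1409]
tool_rot: [-0.0, 0.999, -0.041, 0.0]
contact_force: [-0.2, 0.0, -2.3]
gripper_width: 0.658
grasp_force: 65.2
```

Run:
```python
from h import *
go(.4938,-.1138,.10,.06+np.pi/2)
```

```text
turn [-1.000e-04 -9.000e-04 -1.422e-01] shift [-12.03  24.69   4.08] tcp [0.634  0.1224 0.1409] F [-0.2  0.  -2.3] w 0.658 t 13.95 j6 1.73
```

Request:
apply_moves:
  moves:
    - [[0,0,-0.01],[-0.5,1,0],1]
    - [[0,0,-0.02],[-1.4,2.9,0],1]
    - [[0,0,-0.04],[-2.7,5.5,0],1]
    - [[0,0,-0.06],[-4.2,8.5,0],1]
    - [[0,0,-0.07],[-5.7,11.6,0],1]
    - [[0,0,-0.09],[-7.2,14.7,0],1]
    - [[0,0,-0.1],[-8.7,17.8,0.5],1]
    - [[0,0,-0.12],[-10,20.5,1.2],1]
    - [[0,0,-0.13],[-11.1,22.8,2.2],1]
    - [[0,0,-0.142],[-11.8,24.2,3.2],1]
    - [[0,0,-0.142],[-12,24.7,3.9],1]
    - [[0,0,-0.142],[-12,24.7,4.1],1]
    - [[0,0,-0.142],[-12,24.7,4.1],1]
    - [[0,0,-0.142],[-12,24.7,4.1],1]

```text
time: 15.35
tool_pos: [0.4944, -0.1134, 0.0996]
tool_rot: [-0.0, 1.0, 0.03, 0.0]
contact_force: [0.8, 0.3, -1.3]
gripper_width: 0.658
grasp_force: 65.2
```

Run:
```python
from fit import *
f=manip.grab_frame("wrist"); g=manip.grab_frame("side")
T=manip.state()["tool_pos"]; p=proj(g,[T])[0].astype(int)
b=cv2.resize(g["image"][p[1]-50:p[1]+70,p[0]-80:p[0]+80],(480,360),interpolation=cv2.INTER_CUBIC)
save(f,"pics/b2.png",np.hstack([b,cv2.resize(f["image"][:,160:480],(288,360))]))
go(.4938,-.1138,.0465,.06+np.pi/2)
```

```text
turn [ 0.0003 -0.0009  0.0009] shift [-0.08  0.02  5.34] tcp [ 0.4946 -0.1135  0.0999] F [ 0.8  0.5 -2.5] w 0.656 t 15.45 j6 1.14
```

View pics/b2.png

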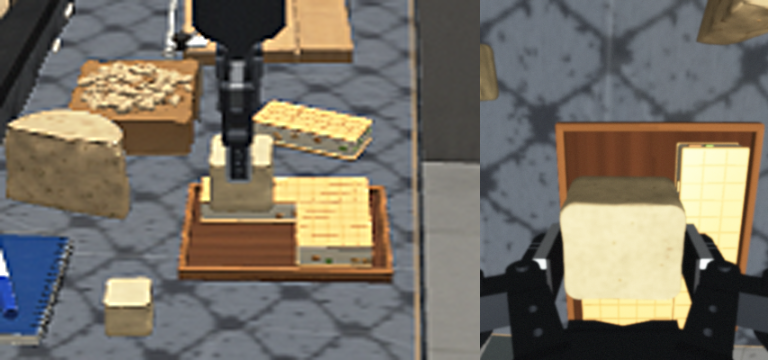

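The block is held level over the free corner, with fingertips in its upper half. Lowering.

Request:
apply_moves:
  moves:
    - [[0,0,0],[-0.05,0,1],1]
    - [[0,0,0],[-0.05,0,2.2],1]
    - [[0,0,0],[-0.05,0,3.4],1]
    - [[0,0,0],[-0.05,0,4.2],1]
    - [[0,0,0],[-0.05,0,4.8],1]
    - [[0,0,0],[-0.05,0,5.1],1]
    - [[0,0,0],[-0.05,0,5.3],1]
    - [[0,0,0],[-0.05,0,5.4],1]
    - [[0,0,0],[-0.05,0,5.4],1]

```text
time: 16.35
tool_pos: [0.4937, -0.1141, 0.0468]
tool_rot: [0.0, 1.0, 0.03, -0.0]
contact_force: [-3.7, 1.2, 5.1]
gripper_width: 0.656
grasp_force: 66.1
```

Run:
```python
from h import *
go(.4938,-.1138,.0465,.06+np.pi/2)
```

```text
turn [ 0.      0.0002 -0.0001] shift [ 0.01 -0.03  0.03] tcp [ 0.4937 -0.1141  0.0468] F [-3.7  1.2  5.1] w 0.656 t 16.35 j6 1.14
```

Contact at the expected height. Releasing.

Request:
apply_moves:
  moves:
    - [[0,0,0],[0,0,0],0]
    - [[0,0,0],[0,0,0],-0.5]
    - [[0,0,0],[0,0,0],-0.9]
    - [[0,0,0],[0,0,0],-1]
    - [[0,0,0],[0,0,0],-1]
    - [[0,0,0],[0,0,-1],-1]
    - [[0,0,0],[0,0,-3],-1]
    - [[0,0,0],[0,0,-6],-1]
    - [[0,0,0],[0,0,-10],-1]
    - [[0,0,0],[0,0,-14],-1]
    - [[0,0,0],[0,0,-16],-1]
    - [[0,0,0],[0,0,-16],-1]
    - [[0,0,0],[0,0,-16],-1]

```text
time: 17.65
tool_pos: [0.4934, -0.114, 0.2056]
tool_rot: [0.0, 1.0, 0.03, 0.0]
contact_force: [0.3, 0.0, -0.7]
gripper_width: 1.0
grasp_force: 0.0
```

Run:
```python
from fit import *
f=manip.grab_frame("wrist"); g=manip.grab_frame("side"); np.set_printoptions(precision=4,suppress=True)
p=pick(f,"l_slab",(.45,-.14)); r=fit([f],[p[1].astype(np.float32)],"l_slab",(.4585,-.142),[.057],.004); print("slab",r.x,r.fun)
SH["block"]=([(-26,26,-29.5,29.5)],44)
p=pick(f,"block",(.492,-.114)); r=fit([f],[p[1].astype(np.float32)],"block",(.492,-.114),[.06],.004); print("block",r.x,r.fun,p[0])
q=proj(g,[[.47,-.13,.02]])[0].astype(int)
b=cv2.resize(g["image"][q[1]-50:q[1]+50,q[0]-70:q[0]+70],(504,360),interpolation=cv2.INTER_CUBIC)
save(f,"pics/e1.png",np.hstack([b,cv2.resize(f["image"][:,160:480],(288,360))]))
print(manip.state()["time"])
```

```text
slab [ 0.4578 -0.1424  0.0598] 0.029868602752685547
block [ 0.4931 -0.1138  0.0529] 0.04972052574157715 0.004269279673312326
17.85
```

View pics/e1.png

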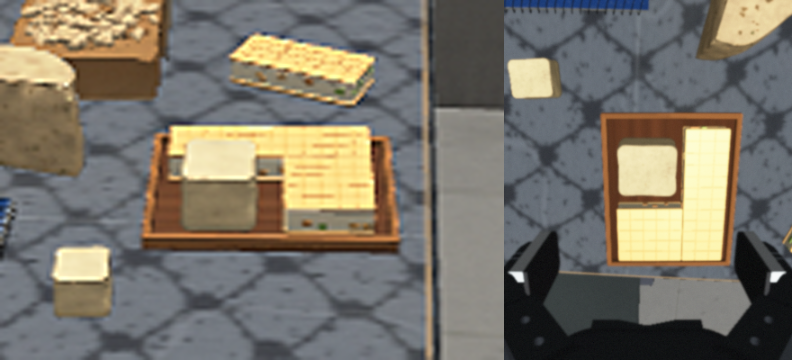

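The slab is flat in the tray and the block sits on the floor in the free corner. Both are square to the sides and the gripper is clear.

```bash
python3 -c "
from plant import manip; print(manip.job_done())"
```

```text
the job is handed in; nothing more can be done
None
```

The tray is packed and handed in at about 18 s: the nougat slab lies flat inside it and the larger pale halva block stands in the corner it leaves free, both square to the sides within about 0.7° by my camera fits.

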